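# Click the long slide magazine into its loading dock

### The arm

A 6-joint arm with a two-finger parallel gripper is mounted at the origin on a cart in front of the work surface, level with it; the furniture and walls round the work are solid. World frame = base frame: x ahead of the robot, y to its left, z up, the work surface at z = 0. Lengths are in m, angles in rad, forces in N, time in s.
With the tool pointing down it reaches from about 0.275 to 0.725 m from the base axis. Payload 15.9 kg.
Tool frame: the origin (TCP) lies at the very end of the fingers, on their centre line; the grasp point (between the pads) lies 19 mm behind it; z points along the fingers, y is the direction in which the jaws open and shut (so a half turn about z gives the same grasp; the last joint's range is limited). The gripper opens to 85 mm and grips with 20 to 120 N. Pads are 22 mm wide; open, the fingers measure 114 mm over their backs; the gripper's body (76 mm by 85 mm) begins 54 mm behind the grasp point. The pads swing forward as they close: fully open they stand 13 mm farther back than shut.
Start: joints at [-1.136, 0.213, -0.034, 1.323, 0, 1.571], TCP at [0.211, -0.453, 0.195] pointing down, gripper open.
Joint ranges: [-2.98, 2.98], [-0.74, 1.72], [-1.14, 1.35], [-2.1, 2.04], [-1.57, 1.44], [-3.14, 3.14]. Speed limits (rad/s): [1.89, 1.89, 2.39, 2.57, 3.14, 3.14].

### API

Orientations are given as a rotation vector (axis times angle).
In Python, from bench import env gives the robot as it stands. The module is installed in compiled form; this text tells all that it offers.
- The arm moves only by the tool step_arm, never from a script. Its argument "series" is a list of rows, each a list of 5 numbers: the closure, from 0 (fully open) to 1 (shut), then the shift along the tool's x, y, z in cm, then the turn about the tool's z in rad. A call has 1 to 20 rows; each row shifts and turns the commanded pose from where the row before left it, along the tool's axes as they then stand; what a row does not reach is not made up. A row lasts 1/12 s, in which the tool goes at most 41.7 mm and 7.16 degrees, less where a joint would pass 70% of its speed; a pose out of reach is approached as far as the arm can. A call is refused whole if a number of a shift passes 4.17 or a number of a turn 0.125, either way. A call with a gripper value outside its range is refused whole. The fingers move at their own pace and stop on an object; "newtons" is the grip in N (left out, the last holds). Time passes only in rows, so rows that do not move let the fingers close. It gives the time, the measured TCP pose, the force and the opening at its end, in the units of the state.
- env.state(): the state, without advancing time (a new reading comes with each control period).
- env.snapshot(name): name is "scene" or "top"; returns a dict with "pixels" (384x512x3 uint8, red, green, blue), "fx", "fy", "cx", "cy" (pixels), "k1" (the pictures are not rectified: a ray, as slopes to the right and down, at radius r is drawn at 1 + k1 r^2 times it, then the intrinsics apply), "T" (4x4, takes a point from camera to world coordinates). Camera axes: x right, y down, z forward; pixel columns grow to the right and rows downward; lengths in m; the calibration is good to about 2 mm. A picture is of the moment at which its call begins. There is no depth.
- env.sign_off(): hands the job in, once; it reports no verdict.
Trained networks look in a picture, given as the dict that the camera call returned (one of the last four; its "shot" number tells which), for a name from the list of things; names that differ only in an ending like _2 or _b are one class to them, and where a whole thing is asked for, a point or a joint stands for the part that bears it (a point fixed in the world has none). Each returns a list of dicts, best first, with "score" (0 to 1); they miss things now and then, are a little off and sometimes report something else, mostly with a low value. They report only what shows in the picture. A call takes as long as a camera call.
- env.boxes_of(picture, name): "extent" ([left, top, right, bottom] in pixels, round what is visible of it).
- env.place_of(picture, name): "location" ([row, column] in pixels: a listed point, or the origin of a listed thing).
The state is a dict: "time": time; "joint_pos": joint angles; "qd": joint speeds; "tau": joint torques, N m; "tool_pos": TCP position; "tcp_rot": TCP orientation; "ft_force": force on the tool from outside, world axes, zero at the start; "moment": the same for the moment, N m; "opening": finger opening in m.
Only numpy, scipy, OpenCV 4.12 (cv2) and the standard library are available. Lean on these libraries where they do the work, as an engineer would, in place of code of your own. Each camera call takes 0.05 s, during which the arm holds its last target.

### The job

Load the longer of the two slide magazines into the loading dock: set it on the open front end of the dock, upright and in line with the channel, and slide it in towards the end stop until the spring catch, pushed aside by it on the way, clicks shut behind it. Let go of it there, and leave the short magazine where it stands.

Things in the scene. Friction and masses are not known exactly. Their poses are not given: they have to be found in the camera images.
- long_magazine: the longer magazine, loose, about 0.2 kg: a grey plastic block 80 mm long (its x), 60 mm wide, 28 mm high, both ends alike (either may go first), dark slots along its long sides. In the middle of its top stands a grip bar, 12 mm thick along x, 36 mm along y, reaching from 28 to 60 mm above the underside. Origin: centre of the underside, z up
- short_magazine: the shorter magazine, loose, to be left alone: like the long one and with the same grip bar, but only 50 mm long (its x). Origin: centre of the underside, z up
- loading_dock: fixed aluminium plate 232 (x) x 112 x 6 mm; origin: centre of underside. Magazines slide on it along +x, long side along x. Bare front x -116 to -65; guides, top 32 mm up, narrow from 104 mm apart there to a 66 mm channel at x -26; end stop at x +105 (magazine home: centre x +65, y 0). From x 30 on, lips 40-44 mm above the underside leave a 50 mm slot for the grip bar; nothing enters from above
- catch (a joint): steel leaf at the +y side of the dock's channel, 8 to 24 mm above the underside, pivoted at x -24 and slanting in to its tip at dock x +17, y +20 mm. 0 = closed, 0.42 = fully aside; about 0.3 beside a magazine. It springs shut (2 to 4 N) behind the long magazine once its centre passes about x +60, with 6 mm of play; sliding past it takes a few N

How it is judged:
On the way:
1. the long magazine, lying in the channel, is on its way in and holds the spring catch aside (value of joint catch above 0.15 rad and x of long_magazine in the frame of loading_dock between -0.06 and 0.062 m and y of long_magazine in the frame of loading_dock between -0.012 and 0.012 m and z of long_magazine in the frame of loading_dock below 0.016 m), for 0.1 s.
At the end, for the whole second after the job is handed in: the long magazine lies flat and upright in the dock, in line with it, its centre between 54 and 70 mm along the dock's x and within 10 mm of the middle; the catch has closed behind it (below 0.1 rad); the magazine is at rest and the short magazine is within 30 mm of where it stood (x of long_magazine in the frame of loading_dock between 0.054 and 0.07 m and y of long_magazine in the frame of loading_dock between -0.01 and 0.01 m and z of long_magazine in the frame of loading_dock below 0.011 m and angle between the x axis of long_magazine and the x axis of loading_dock, either way round below 0.17 rad and angle between long_magazine's own z axis and vertical below 0.1 rad and value of joint catch below 0.1 rad and distance of short_magazine from where it was at the start of the episode below 0.03 m and linear speed of long_magazine below 0.02 m/s); the robot touches nothing.
It fails at once if the short magazine is moved more than 30 mm (distance of short_magazine from where it was at the start of the episode above 0.03 m).
It also fails if it takes over 38 s, if anything falls off the work surface, if the arm or the gripper's body presses on something with over 40 N, if the wrist force passes 120 N, or if a joint passes its speed limit or range.

## Working session

There is one attempt and no reset: what is moved stays moved. The work goes in short steps, Python scripts to look and compute and a tool call to move; the robot and the scene stay as the last step left them, time stands still between calls to the robot, and variables do not carry over. Pictures are saved under pics/ and viewed, and the job is handed in when it is done.

Besides the shell and the picture viewer there is one more tool, called after ">>>" in YAML: its name, and indented under it one key for each argument. step_arm: Moves the arm, as the interface text tells. Its arguments: {"type":"object","properties":{"series":{"type":"array"},"newtons":{"type":"number"}},"required":["series"]}

```bash
mkdir -p pics
cat > h.py <<'E'
import numpy as np, cv2
from bench import env
def ray(p,rc):
    r,c=rc
    K=np.array([[p['fx'],0,p['cx']],[0,p['fy'],p['cy']],[0,0,1.]])
    u=cv2.undistortPoints(np.array([[[c,r]]],float),K,np.array([p['k1'],0,0,0.]))[0,0]
    T=np.array(p['T']);d=T[:3,:3]@np.array([u[0],u[1],1]);return T[:3,3],d
def at(p,rc,z):
    o,d=ray(p,rc);return o+d*(z-o[2])/d[2]
def proj(p,X):
    T=np.array(p['T']);x=T[:3,:3].T@(np.array(X)-T[:3,3])
    s=x[:2]/x[2];s=s*(1+p['k1']*(s@s));return [p['fy']*s[1]+p['cy'],p['fx']*s[0]+p['cx']]
def save(p,n,sc=1.5):
    im=cv2.cvtColor(p['pixels'],cv2.COLOR_RGB2BGR);cv2.imwrite('pics/'+n,cv2.resize(im,None,fx=sc,fy=sc,interpolation=cv2.INTER_CUBIC))
E
python3 - <<'E'
from h import *
s=env.state();print({k:np.round(v,3) for k,v in s.items()})
for n in ("scene","top"):
    p=env.snapshot(n);save(p,n+"0.png");print(n,p['fx'],p['cx'],p['cy'],p['k1'],np.round(p['T'],3))
    for t in ("long_magazine","short_magazine","loading_dock","catch"):
        print(t,[(np.round(d['location']),round(d['score'],2),np.round(at(p,d['location'],0),3)) for d in env.place_of(p,t)][:3],[(np.round(d['extent']),round(d['score'],2)) for d in env.boxes_of(p,t)][:3])
E
```

```text
{'time': np.float64(0.0), 'joint_pos': array([-1.136,  0.213, -0.035,  1.324,  0.   ,  1.571]), 'qd': array([ 0.001, -0.   ,  0.001, -0.001, -0.001,  0.001]), 'tau': array([ 0.0000e+00, -6.8617e+01,  4.8712e+01,  1.8000e-02,  0.0000e+00,
        0.0000e+00]), 'tool_pos': array([ 0.21 , -0.453,  0.195]), 'tcp_rot': array([-3.067, -0.677,  0.   ]), 'ft_force': array([-0.06 ,  0.879,  0.159]), 'moment': array([-0.046,  0.036, -0.005]), 'opening': np.float64(0.085)}
scene 382.091917585325 250.82913223196027 191.72236050750186 -0.02989253115875663 [[ 0.892 -0.289  0.348  0.171]
 [-0.452 -0.597  0.663 -0.85 ]
 [ 0.017 -0.748 -0.663  0.625]
 [ 0.     0.     0.     1.   ]]
long_magazine [(array([194., 225.]), 0.85, array([ 0.437, -0.205,  0.   ]))] [(array([206., 170., 240., 201.]), 0.82)]
short_magazine [(array([233., 201.]), 0.8, array([ 0.339, -0.3  ,  0.   ]))] [(array([188., 209., 216., 246.]), 0.88)]
loading_dock [(array([217., 293.]), 0.81, array([ 0.546, -0.346,  0.   ]))] [(array([238., 176., 354., 249.]), 0.95)]Traceback (most recent call last):
  File "<stdin>", line 6, in <module>
ValueError: it knows: loading_dock, long_magazine, short_magazine
```

Run:
```python
from h import *
for n in ("scene","top"):
    p=env.snapshot(n);save(p,n+"1.png");
    np.savez(n+'1.npz',**{k:np.array(v) for k,v in p.items()})
    print(n,p['fx'],np.round(p['T'],3).tolist())
    for t in ("long_magazine","short_magazine","loading_dock"):
        print(t,[(np.round(d['location']),round(d['score'],2),np.round(at(p,d['location'],0),3)) for d in env.place_of(p,t)][:3],[(np.round(d['extent']),round(d['score'],2)) for d in env.boxes_of(p,t)][:3])
```

```text
scene 382.091917585325 [[0.892, -0.289, 0.348, 0.171], [-0.452, -0.597, 0.663, -0.85], [0.017, -0.748, -0.663, 0.625], [0.0, 0.0, 0.0, 1.0]]
long_magazine [(array([192., 223.]), 0.86, array([ 0.437, -0.198,  0.   ]))] [(array([204., 167., 244., 203.]), 0.82)]
short_magazine [(array([233., 203.]), 0.73, array([ 0.342, -0.302,  0.   ]))] [(array([187., 210., 219., 247.]), 0.81)]
loading_dock [(array([216., 293.]), 0.89, array([ 0.548, -0.344,  0.   ]))] [(array([237., 180., 353., 250.]), 0.63)]
top 470.7016660454129 [[0.001, -0.991, 0.131, 0.355], [-1.0, -0.001, 0.002, -0.289], [-0.002, -0.131, -0.991, 0.91], [0.0, 0.0, 0.0, 1.0]]
long_magazine [(array([212., 209.]), 0.77, array([ 0.44 , -0.192,  0.   ]))] [(array([181., 195., 231., 237.]), 0.69)]
short_magazine [(array([261., 270.]), 0.82, array([ 0.346, -0.31 ,  0.   ]))] [(array([249., 242., 288., 283.]), 0.82)]
loading_dock [(array([155., 287.]), 0.75, array([ 0.552, -0.344,  0.   ]))] [(array([223., 101., 349., 209.]), 0.76)]
```

View pics/scene0.png

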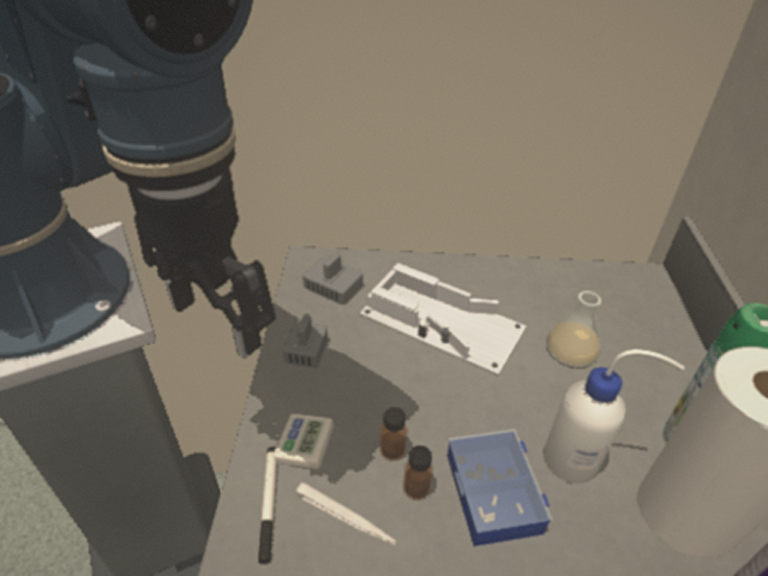

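View pics/top1.png

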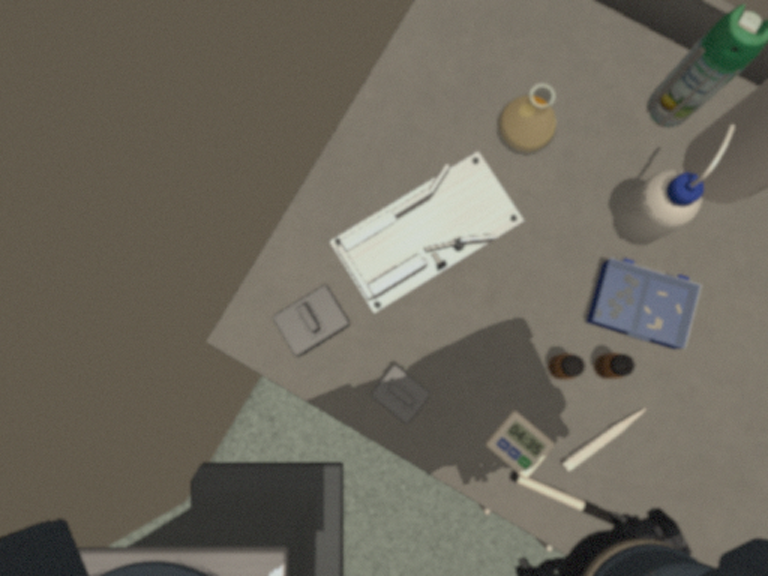

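Run:
```python
import numpy as np,cv2
p=np.load('top1.npz');im=cv2.cvtColor(p['pixels'],cv2.COLOR_RGB2BGR)
cv2.imwrite('pics/c1.png',cv2.resize(im[95:215,210:360],None,fx=5,fy=5,interpolation=cv2.INTER_CUBIC))
cv2.imwrite('pics/c2.png',cv2.convertScaleAbs(cv2.resize(im[180:290,170:300],None,fx=5,fy=5,interpolation=cv2.INTER_CUBIC),alpha=1.6))
p=np.load('scene1.npz');im=cv2.cvtColor(p['pixels'],cv2.COLOR_RGB2BGR)
cv2.imwrite('pics/c3.png',cv2.resize(im[155:255,195:355],None,fx=5,fy=5,interpolation=cv2.INTER_CUBIC))
```

```text
(no output)
```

View pics/c1.png

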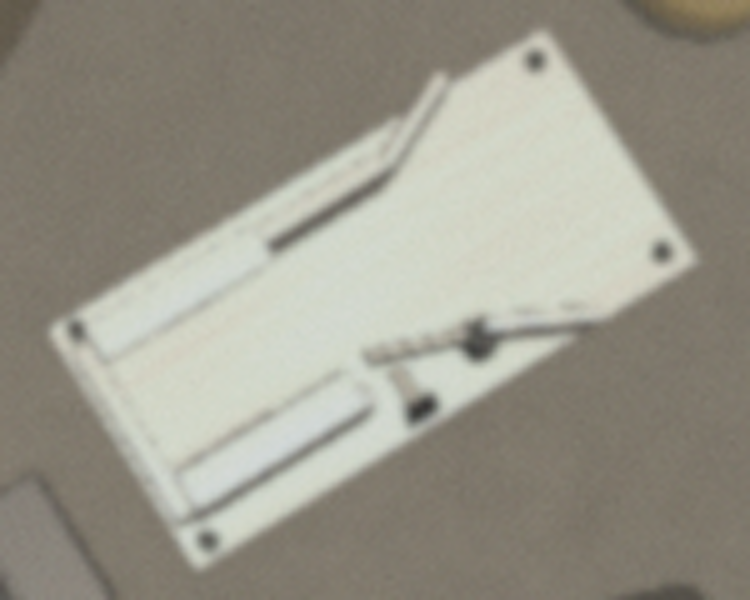

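View pics/c2.png

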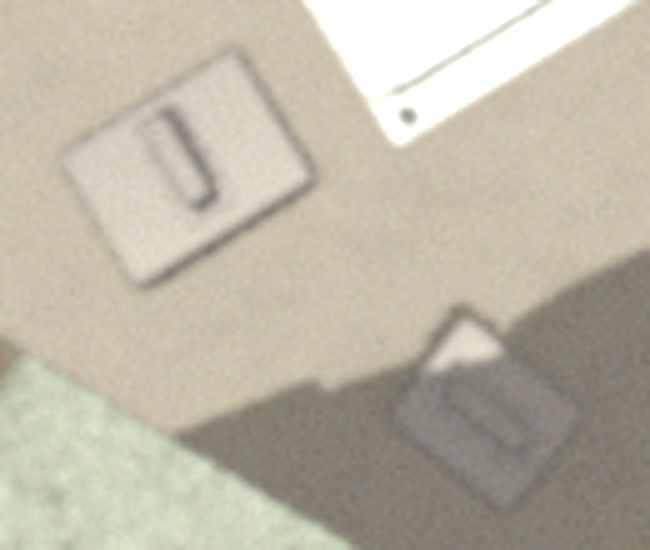

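View pics/c3.png

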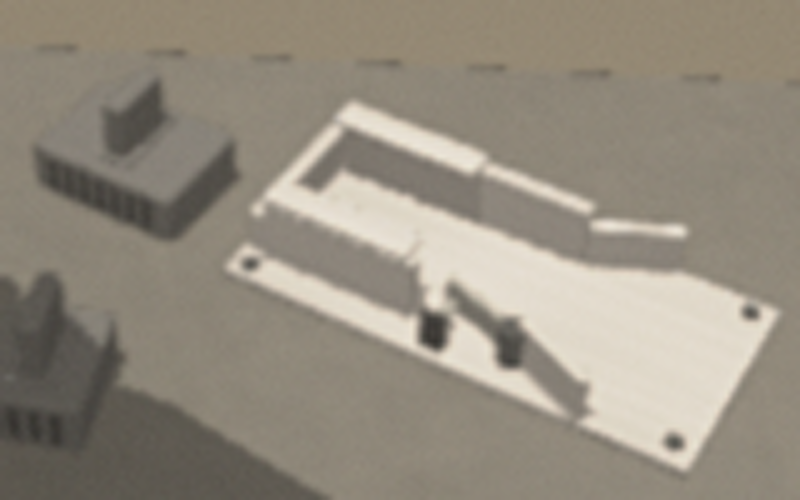

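```bash
cat > fit.py <<'E'
from h import *
from scipy.optimize import least_squares
T=dict(np.load('top1.npz'));S=dict(np.load('scene1.npz'))
def pix(x,y,ox,oy): return [(y+.5)/5-.5+oy,(x+.5)/5-.5+ox]
def fit(obs,x0):
    def f(v):
        c,s=np.cos(v[2]),np.sin(v[2]);r=[]
        for cam,loc,rc in obs:
            X=[v[0]+c*loc[0]-s*loc[1],v[1]+s*loc[0]+c*loc[1],loc[2]]
            r+=list(np.array(proj(cam,X))-rc)
        return r
    q=least_squares(f,x0);return q.x,np.round(q.fun,1)
D=[(T,[-.116,-.056,.006],pix(547,30,210,95)),(T,[-.116,.056,.006],pix(697,261,210,95)),(T,[.116,.056,.006],pix(197,571,210,95)),(T,[.116,-.056,.006],pix(50,328,210,95))]
Ds=[(S,[-.116,-.056,.006],pix(780,312,195,155)),(S,[-.116,.056,.006],pix(690,470,195,155)),(S,[.116,.056,.006],pix(227,267,195,155))]
M=[(T,[-.04,-.03,.028],pix(237,48,170,180)),(T,[-.04,.03,.028],pix(315,177,170,180)),(T,[.04,.03,.028],pix(143,287,170,180)),(T,[.04,-.03,.028],pix(65,157,170,180))]
if __name__=='__main__':
    for o in (D,Ds,D+Ds): print(fit(o,[.55,-.344,2.1]))
    v=fit(M,[.44,-.2,2.1]);print(v)
    m=v[0]
    for cam,n in((T,'ft'),(S,'fs')):
        im=cv2.resize(cv2.cvtColor(cam['pixels'],cv2.COLOR_RGB2BGR),None,fx=4,fy=4,interpolation=cv2.INTER_CUBIC)
        def q(v,l):
            c,s=np.cos(v[2]),np.sin(v[2]);r,cc=proj(cam,[v[0]+c*l[0]-s*l[1],v[1]+s*l[0]+c*l[1],l[2]]);return (int(4*cc),int(4*r))
        d=fit(D+Ds,[.55,-.344,2.1])[0]
        def box(v,hx,hy,z):
            a=[q(v,(i*hx,j*hy,z)) for i,j in((1,1),(1,-1),(-1,-1),(-1,1))]
            cv2.polylines(im,[np.array(a)],True,(0,0,255),1)
        box(m,.04,.03,.028);box(m,.04,.03,0);box(m,.006,.018,.06);box(d,.116,.056,.006)
        # dock channel lines and lips
        for sgn in(1,-1):
            cv2.line(im,q(d,(-.026,sgn*.033,.032)),q(d,(.03,sgn*.033,.032)),(0,200,0),1)
            cv2.line(im,q(d,(.03,sgn*.025,.044)),q(d,(.105,sgn*.025,.044)),(255,0,0),1)
        b=im[95*4:270*4,180*4:360*4] if n=='ft' else im[155*4:255*4,195*4:360*4]
        cv2.imwrite('pics/%s.png'%n,b[:600])
E
python3 fit.py
```

```text
(array([ 0.55292072, -0.33908553,  2.12429095]), array([-0.5, -0. ,  0.2,  0.8,  0.1, -0.1,  0.1, -0.7]))
(array([ 0.55498175, -0.33929289,  2.12685464]), array([-0.3,  0.5,  0.2, -0.1, -0.1, -0.4]))
(array([ 0.55360291, -0.33928763,  2.12609022]), array([-0.9, -0. , -0.2,  0.9, -0.2,  0.1, -0.1, -0.5, -0.1,  0. ,  0.4,
       -0.6,  0.1, -1. ]))
(array([ 0.43442877, -0.19282133,  2.13620759]), array([-0.9,  0.4,  0. ,  1.5,  0.9, -0.4, -0.1, -1.5]))
```

View pics/ft.png

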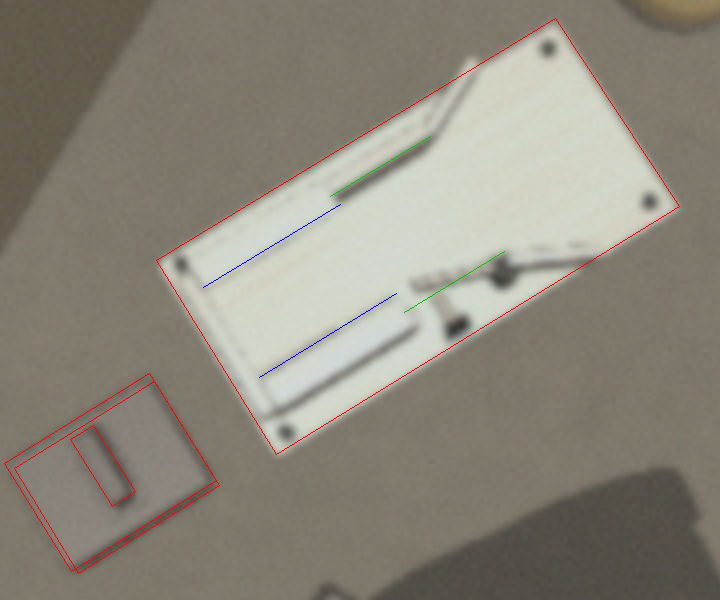

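View pics/fs.png

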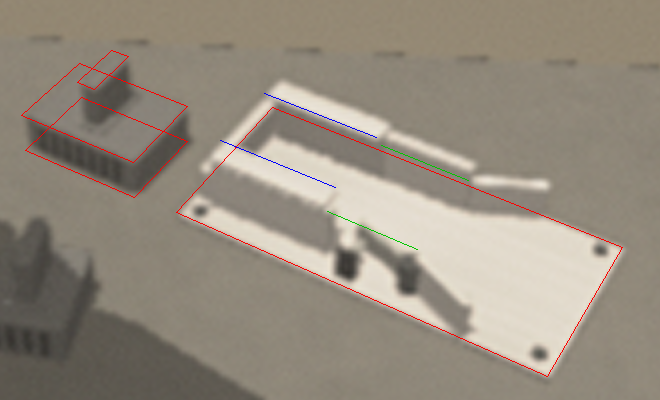

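```bash
cat >> h.py <<'E'
from scipy.spatial.transform import Rotation as Ro
def tool():
    s=env.state();return np.array(s['tool_pos']),Ro.from_rotvec(s['tcp_rot']).as_matrix(),s
def need(xyz,yaw):
    p,R,s=tool()
    yy=np.arctan2(R[1,1],R[0,1]); d=(yaw-yy+np.pi/2)%np.pi-np.pi/2
    print('tool y yaw',round(yy,3),'turn about tool z (both)',round(-d,3),'shift tool axes before turn cm',np.round(R.T@(np.array(xyz)-p)*100,2),
     'after turn',np.round(Ro.from_euler('z',d).apply(np.array(xyz)-p)@R*100,2) if 0 else np.round((Ro.from_euler('z',d).as_matrix()@R).T@(np.array(xyz)-p)*100,2),'t',s['time'],'q',np.round(s['joint_pos'],2),'tilt',np.round(R[:,2],3))
E
python3 - <<'E'
from h import *
need([.434,-.193,.195],2.13)
p,R,s=tool();print(R.round(3))
E
```

```text
tool y yaw -1.136 turn about tool z (both) -0.124 shift tool axes before turn cm [ 3.123e+01 -1.421e+01  1.000e-02] after turn [ 3.276e+01 -1.023e+01  1.000e-02] t 1.05 q [-1.14  0.21 -0.03  1.32 -0.    1.57] tilt [ 0. -0. -1.]
[[ 0.907  0.421  0.   ]
 [ 0.421 -0.907 -0.   ]
 [-0.     0.    -1.   ]]
```

>>> step_arm:
  series:
    - [0.5, 0, 0, 0, -0.12]
    - [0.5, 3.28, -1.02, 0, 0]
    - [0.5, 3.28, -1.02, 0, 0]
    - [0.5, 3.28, -1.02, 0, 0]
    - [0.5, 3.28, -1.02, 0, 0]
    - [0.5, 3.28, -1.02, 0, 0]
    - [0.5, 3.28, -1.02, 0, 0]
    - [0.5, 3.28, -1.02, 0, 0]
    - [0.5, 3.28, -1.02, 0, 0]
    - [0.5, 3.28, -1.02, 0, 0]
    - [0.5, 3.28, -1.02, 0, 0]
    - [0.5, 0, 0, 0, 0]
    - [0.5, 0, 0, 0, 0]
  newtons: 40

```text
time: 2.13
tool_pos: [0.4364, -0.1927, 0.1949]
tcp_rot: [-3.02, -0.865, 0.0]
ft_force: [-0.4, -0.2, 0.5]
opening: 0.0425
```

Run:
```python
from h import *
need([.434,-.193,.035],2.13)
p,R,s=tool();print(s['opening'],s['ft_force'])
for n in ("scene","top"):
    q=env.snapshot(n);save(q,n+"2.png");print(np.round(proj(q,p)),[(np.round(d['location']),np.round(at(q,d['location'],0),3)) for d in env.place_of(q,'long_magazine')])
```

```text
tool y yaw -1.013 turn about tool z (both) -0.001 shift tool axes before turn cm [-0.22 -0.1  15.99] after turn [-0.22 -0.1  15.99] t 2.1333 q [-0.42  0.17 -0.09  1.31 -0.    2.17] tilt [-0.  0. -1.]
0.04248155088299526 [-0.35809715 -0.22775685  0.45195176]
[123. 219.] [(array([189., 227.]), array([ 0.449, -0.19 ,  0.   ]))]
[202. 196.] [(array([215., 210.]), array([ 0.433, -0.194,  0.   ]))]
```

View pics/scene2.png

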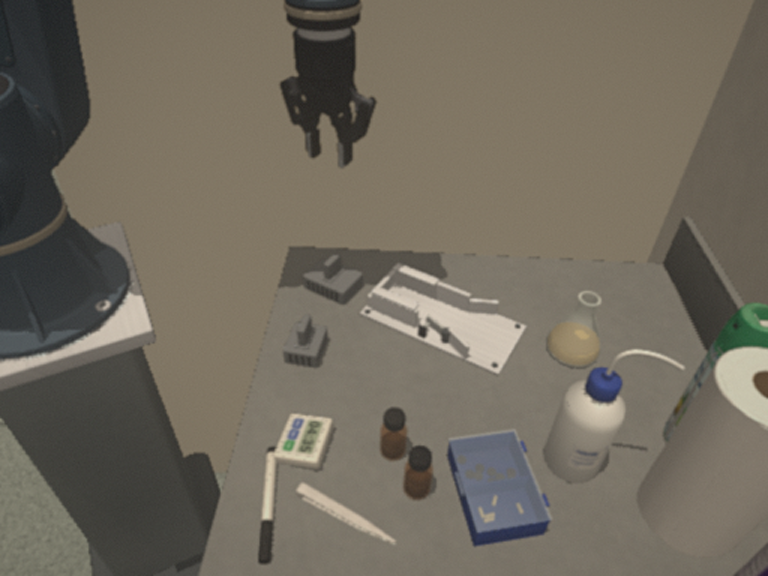

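View pics/top2.png

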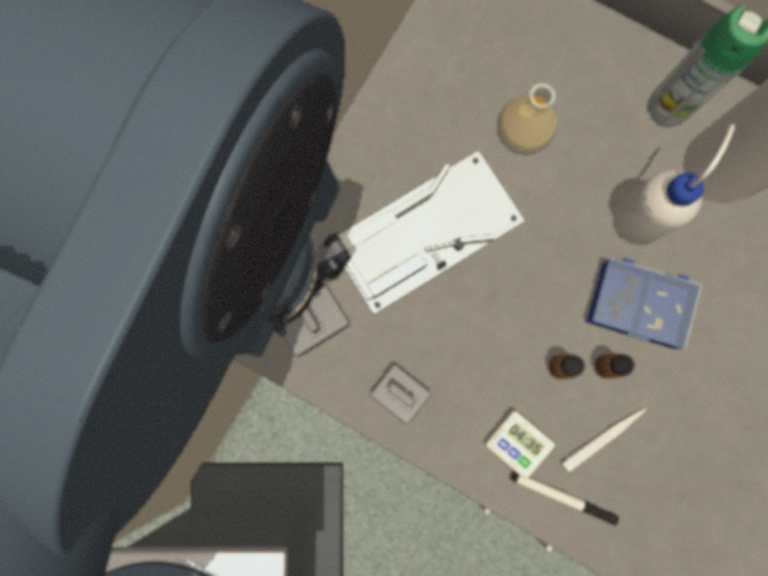

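>>> step_arm:
  series:
    - [0.5, -0.2, -0.1, 3, 0]
    - [0.5, 0, 0, 3, 0]
    - [0.5, 0, 0, 3, 0]
    - [0.5, 0, 0, 2.5, 0]
    - [0.5, 0, 0, 2, 0]
    - [0.5, 0, 0, 1.5, 0]
    - [0.5, 0, 0, 1.0, 0]
    - [0.5, 0, 0, 0, 0]
    - [0.5, 0, 0, 0, 0]

```text
time: 3.08
tool_pos: [0.4332, -0.1946, 0.0354]
tcp_rot: [-3.022, -0.859, 0.0]
ft_force: [0.0, 0.3, -0.3]
opening: 0.0428
```

Run:
```python
from h import *
p,R,s=tool();print(p,s['ft_force'])
q=env.snapshot('scene');im=cv2.cvtColor(q['pixels'],cv2.COLOR_RGB2BGR)
cv2.imwrite('pics/g3.png',cv2.resize(im[100:220,170:290],None,fx=5,fy=5,interpolation=cv2.INTER_CUBIC));print(proj(q,p))
```

```text
[ 0.43318084 -0.19464678  0.03541524] [ 0.0007972   0.32097318 -0.28731499]
[np.float64(181.00128795985924), np.float64(221.00004473036782)]
```

View pics/g3.png

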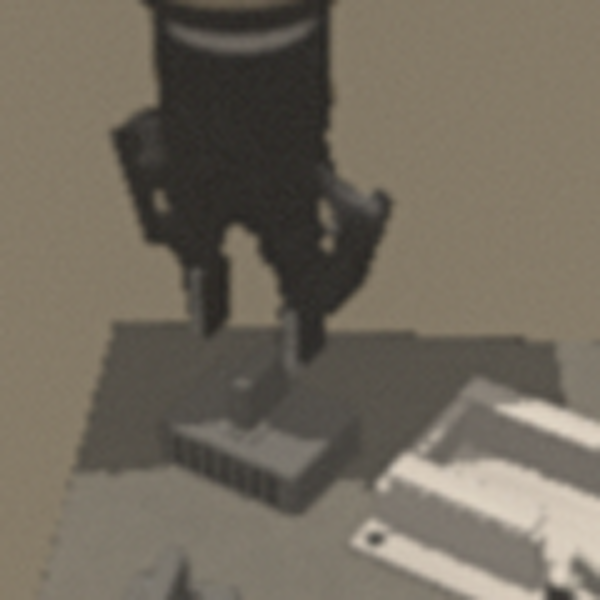

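Run:
```python
from h import *
p,R,s=tool()
q=env.snapshot('scene');im=cv2.cvtColor(q['pixels'],cv2.COLOR_RGB2BGR)
big=cv2.resize(im[100:220,170:290],None,fx=5,fy=5,interpolation=cv2.INTER_CUBIC)
for dz,col in((0,(0,0,255)),(.02,(0,255,0)),(.04,(255,0,0))):
  for dy in(-.0213,.0213):
    a=[]
    for dx in(-.011,.011):
        r,c=proj(q,p+R@np.array([dx,dy,-dz]));a.append((int(5*(c-170)),int(5*(r-100))))
    cv2.line(big,a[0],a[1],col,2)
cv2.imwrite('pics/g4.png',big)
q=env.snapshot('top');im=cv2.cvtColor(q['pixels'],cv2.COLOR_RGB2BGR)
big=cv2.resize(im[150:270,140:260],None,fx=5,fy=5,interpolation=cv2.INTER_CUBIC);cv2.imwrite('pics/g5.png',big)
```

```text
(no output)
```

View pics/g4.png

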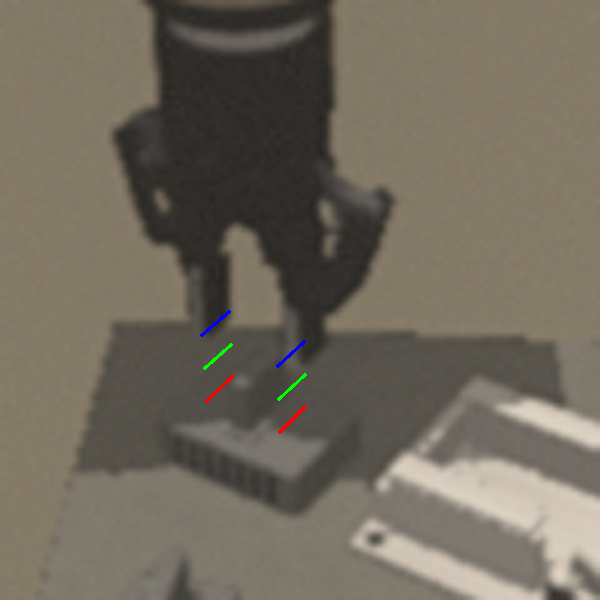

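View pics/g5.png

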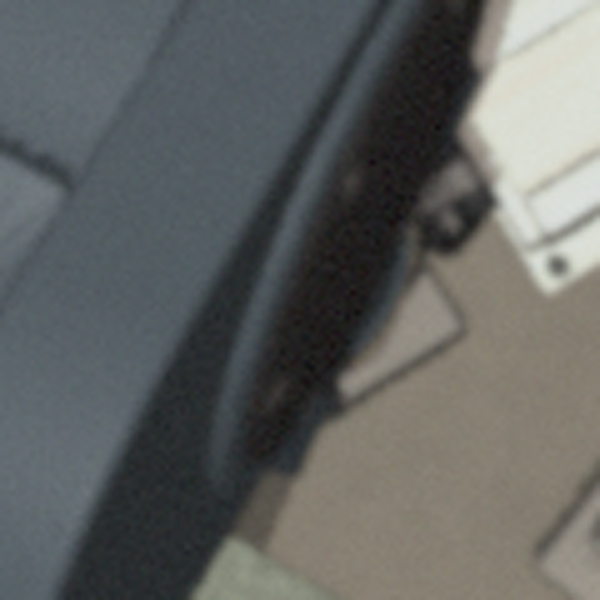

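Run:
```python
from h import *
p,R,s=tool()
S=env.snapshot('scene');T=env.snapshot('top');save(T,'top4.png')
def tri(a,b):
    o1,d1=ray(S,a);o2,d2=ray(T,b);d1=d1/np.linalg.norm(d1);d2=d2/np.linalg.norm(d2)
    A=np.c_[d1,-d2];t=np.linalg.lstsq(A,o2-o1,rcond=None)[0];return (o1+d1*t[0]+o2+d2*t[1])/2, np.linalg.norm(o1+d1*t[0]-o2-d2*t[1])
x=tri([139,247.6],[195,231]);print(x, R.T@(x[0]-p))
S1=dict(np.load('scene1.npz'))
print(np.array(proj(S1,[.21,-.453,.195])[::-1])*1.5)
R0=Ro.from_rotvec([-3.067,-.677,0]).as_matrix()
for dy in(-.0425,.0425):
  for dz in (0,.013,.04): print(dy,dz,np.array(proj(S1,np.array([.21,-.453,.195])+R0@[0,dy,-dz])[::-1])*1.5)
print(env.state()['time'])
```

```text
(array([ 0.46073367, -0.25045265,  0.17965976]), np.float64(0.025533978629937726)) [-0.0066      0.06161147 -0.14340504]
[222.27774443 362.40671673]
-0.0425 0 [194.69004889 342.29655847]
-0.0425 0.013 [192.17587007 333.42116926]
-0.0425 0.04 [186.71455013 314.10436964]
0.0425 0 [251.89601983 383.9523924 ]
0.0425 0.013 [250.11018445 375.10694854]
0.0425 0.04 [246.21580572 355.78060587]
3.3333
```

Run:
```python
from h import *
R0=Ro.from_rotvec([-3.067,-.677,0]).as_matrix();p0=np.array([.21,-.453,.195])
for n in('top','scene'):
    q=dict(np.load(n+'1.npz'));im=cv2.cvtColor(q['pixels'],cv2.COLOR_RGB2BGR)
    big=cv2.resize(im,None,fx=4,fy=4,interpolation=cv2.INTER_CUBIC)
    for dz,col in((0,(0,0,255)),(.013,(0,255,255)),(.05,(0,255,0)),(.073,(255,0,0))):
        for dy in(-.0425,.0425,.057,-.057):
            a=[proj(q,p0+R0@np.array([dx,dy,-dz])) for dx in(-.011,.011)]
            cv2.line(big,*[(int(4*c),int(4*r)) for r,c in a],col,2)
    b=big[384*4-500:,320*4:320*4+768] if n=='top' else big[300:1100,200:900]
    cv2.imwrite('pics/s0%s.png'%n,b[:600] if n=='top' else cv2.resize(b,None,fx=.75,fy=.75))
```

```text
(no output)
```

View pics/s0top.png

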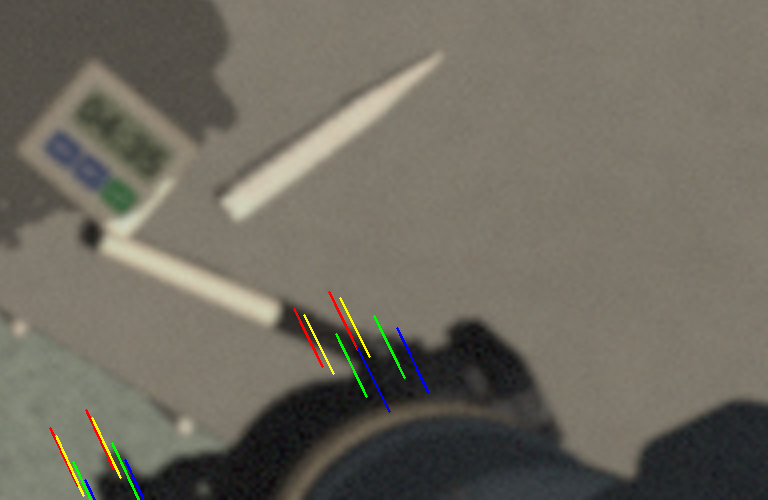

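View pics/s0scene.png

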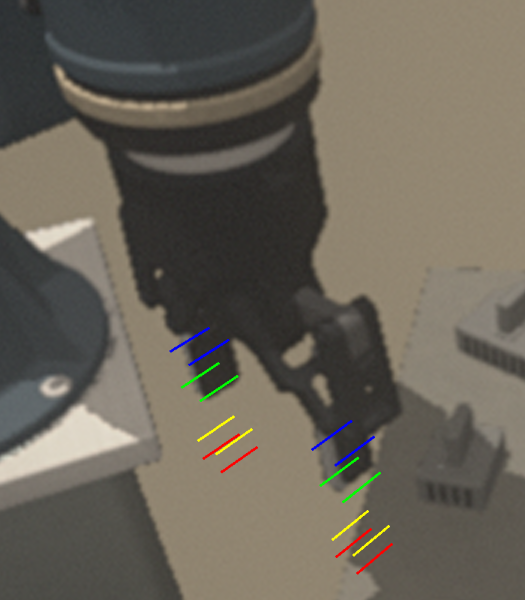

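>>> step_arm:
  series:
    - [1, 0, 0, 0, 0]
    - [1, 0, 0, 0, 0]
    - [1, 0, 0, 0, 0]
    - [1, 0, 0, 0, 0]
    - [1, 0, 0, 0, 0]
  newtons: 20

```text
time: 3.75
tool_pos: [0.4335, -0.1942, 0.0351]
tcp_rot: [3.021, 0.86, 0.0]
ft_force: [-0.0, -0.2, -0.4]
opening: -0.0003
```

Run:
```python
from h import *
p,R,s=tool();print(p,s['ft_force'],s['opening'])
q=env.snapshot('scene');im=cv2.cvtColor(q['pixels'],cv2.COLOR_RGB2BGR)
big=cv2.resize(im[100:220,170:290],None,fx=5,fy=5,interpolation=cv2.INTER_CUBIC)
for dz,col in((0,(0,0,255)),(.02,(0,255,0)),(.04,(255,0,0))):
    a=[]
    for dx in(-.011,.011):
        r,c=proj(q,p+R@np.array([dx,0,-dz]));a.append((int(5*(c-170)),int(5*(r-100))))
    cv2.line(big,a[0],a[1],col,1)
cv2.imwrite('pics/g6.png',cv2.convertScaleAbs(big,alpha=1.5))
```

```text
[ 0.43347388 -0.19416907  0.03514527] [-0.01982458 -0.20861534 -0.43557874] -0.00028301516892890386
```

View pics/g6.png

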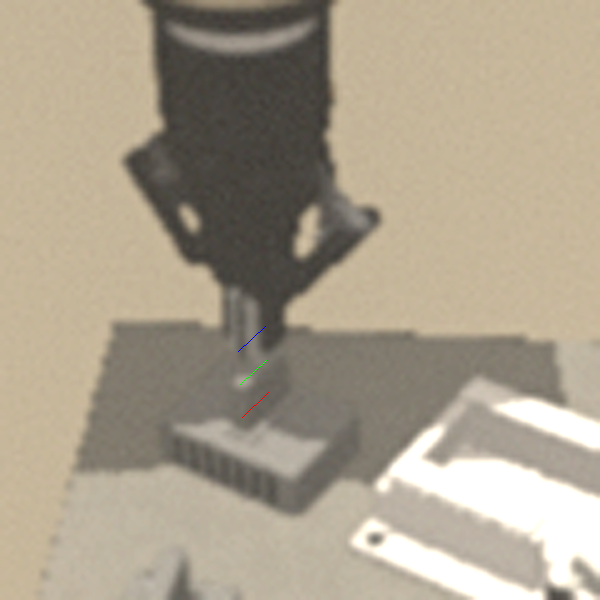

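>>> step_arm:
  series:
    - [1, 0, 0, 0.15, 0]
    - [1, 0, 0, 0.15, 0]
    - [1, 0, 0, 0.1, 0]
    - [1, 0, 0, 0, 0]

```text
time: 4.13
tool_pos: [0.4332, -0.1941, 0.0308]
tcp_rot: [-3.021, -0.86, 0.001]
ft_force: [0.1, 0.3, 0.2]
opening: -0.0002
```

>>> step_arm:
  series:
    - [1, 0, 0, 0.1, 0]
    - [1, 0, 0, 0.1, 0]
    - [1, 0, 0, 0, 0]

```text
time: 4.38
tool_pos: [0.4334, -0.1941, 0.0289]
tcp_rot: [-3.021, -0.86, 0.0]
ft_force: [0.4, 0.7, -0.5]
opening: -0.0005
```

>>> step_arm:
  series:
    - [1, 0, 0, 0.1, 0]
    - [1, 0, 0, 0.1, 0]
    - [1, 0, 0, 0, 0]

```text
time: 4.63
tool_pos: [0.4333, -0.1941, 0.0269]
tcp_rot: [-3.021, -0.86, 0.0]
ft_force: [-0.7, -0.0, -0.1]
opening: 0.0001
```

>>> step_arm:
  series:
    - [1, 0, 0, 0.1, 0]
    - [1, 0, 0, 0.1, 0]
    - [1, 0, 0, 0, 0]

```text
time: 4.88
tool_pos: [0.4333, -0.1941, 0.0249]
tcp_rot: [-3.021, -0.86, 0.0]
ft_force: [-0.0, -0.8, -0.0]
opening: 0.0002
```

>>> step_arm:
  series:
    - [1, 0, 0, 0.1, 0]
    - [1, 0, 0, 0.1, 0]
    - [1, 0, 0, 0, 0]

```text
time: 5.13
tool_pos: [0.4336, -0.1943, 0.0238]
tcp_rot: [3.021, 0.86, 0.001]
ft_force: [-3.4, 1.2, 14.8]
opening: 0.0004
```

>>> step_arm:
  series:
    - [1, 0, 0, -1.5, 0]
    - [0.5, 0, 0, 0, 0]
    - [0.5, 0, 0, 0, 0]
    - [0.5, 0, 0, 0, 0]
    - [0.5, 0, 0, 0, 0]
    - [0.5, 0, 0, 1.5, 0]
    - [0.5, 0, 0, 1.2, 0]
    - [0.5, 0, 0, 0.7, 0]
    - [0.5, 0, 0, 0.3, 0]
    - [0.5, 0, 0, 0, 0]

```text
time: 5.97
tool_pos: [0.4329, -0.1939, 0.0004]
tcp_rot: [-3.021, -0.86, 0.002]
ft_force: [-0.2, 0.0, -0.0]
opening: 0.0426
```

Run:
```python
from h import *
p,R,s=tool();print(p,s['ft_force'],s['opening'])
q=env.snapshot('scene');im=cv2.cvtColor(q['pixels'],cv2.COLOR_RGB2BGR)
big=cv2.resize(im[100:220,170:290],None,fx=5,fy=5,interpolation=cv2.INTER_CUBIC)
cv2.imwrite('pics/g7.png',cv2.convertScaleAbs(big,alpha=1.5))
```

```text
[ 0.43290044 -0.19394969  0.00044654] [-0.18092305  0.01527547 -0.04794359] 0.04260028637161852
```

View pics/g7.png

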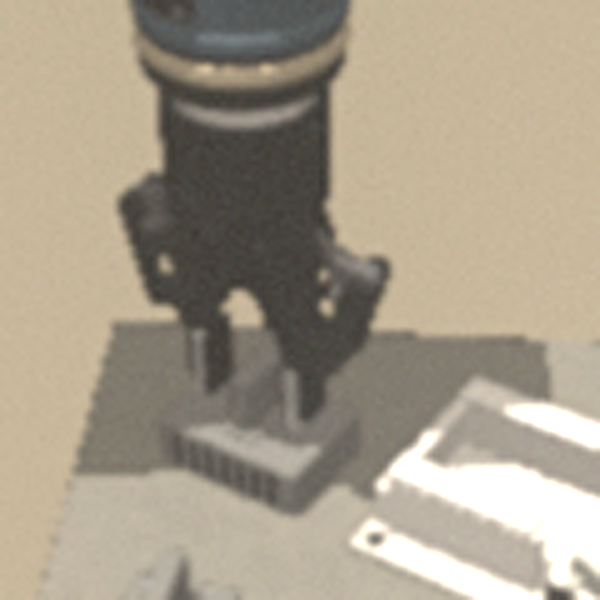

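Fingers now straddle the bar (tips near rows 395/420 of the crop, bar between at (260,390)). Close.

>>> step_arm:
  series:
    - [1, 0, 0, 0, 0]
    - [1, 0, 0, 0, 0]
    - [1, 0, 0, 0, 0]
    - [1, 0, 0, 0, 0]
  newtons: 50

```text
time: 6.35
tool_pos: [0.4339, -0.1943, 0.0017]
tcp_rot: [3.021, 0.86, 0.001]
ft_force: [-0.3, 1.3, 6.7]
opening: 0.011
```

>>> step_arm:
  series:
    - [1, 0, 0, -2, 0]
    - [1, 0, 0, -3, 0]
    - [1, 0, 0, -3, 0]
    - [1, 0, 0, 0, 0]

```text
time: 6.68
tool_pos: [0.4361, -0.1954, 0.0862]
tcp_rot: [3.017, 0.859, 0.008]
ft_force: [0.9, -1.0, -1.2]
opening: 0.0109
```

Run:
```python
from h import *
from fit import *
d=fit(D+Ds,[.55,-.344,2.1])[0];c,s_=np.cos(d[2]),np.sin(d[2])
t=lambda x,z:[d[0]+c*x,d[1]+s_*x,z]
need(t(-.068,.0805),d[2]);print(t(-.068,0),np.hypot(*t(-.068,0)[:2]),env.state()['opening'],env.state()['ft_force'])
q=env.snapshot('scene');save(q,'scene5.png')
```

```text
tool y yaw -1.016 turn about tool z (both) -0.0 shift tool axes before turn cm [ 2.41 25.22  0.72] after turn [ 2.4  25.22  0.72] t 6.6833 q [-0.42  0.21 -0.32  1.04 -0.    2.17] tilt [ 0.006 -0.003 -1.   ]
[np.float64(0.589452041561809), np.float64(-0.3970703220383467), 0] 0.7107169267331551 0.010887878839053074 [ 0.85492114 -0.9645287  -1.20569797]
```

View pics/scene5.png

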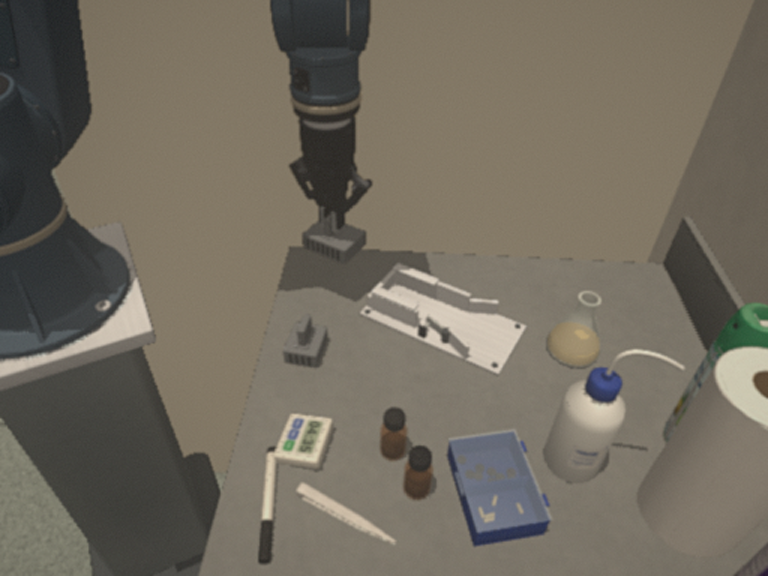

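>>> step_arm:
  series:
    - [1, 0.15, 1.5, 0, 0]
    - [1, 0.3, 3.15, 0, 0]
    - [1, 0.3, 3.15, 0, 0]
    - [1, 0.3, 3.15, 0, 0]
    - [1, 0.3, 3.15, 0, 0]
    - [1, 0.3, 3.15, 0, 0]
    - [1, 0.3, 3.15, 0, 0]
    - [1, 0.3, 3.15, 0, 0]
    - [1, 0.15, 1.65, 0, 0]
    - [1, 0, 0, 0, 0]
    - [1, 0, 0, 0, 0]
    - [1, 0, 0, 0, 0]

```text
time: 7.73
tool_pos: [0.586, -0.395, 0.0801]
tcp_rot: [-3.02, -0.86, 0.002]
ft_force: [-0.7, 0.3, -2.4]
opening: 0.0105
```

```bash
cat > chk.py <<'E'
from h import *
from fit import *
import sys
d=fit(D+Ds,[.55,-.344,2.1])[0];c,s_=np.cos(d[2]),np.sin(d[2])
t=lambda x,z:[d[0]+c*x,d[1]+s_*x,z]
need(t(float(sys.argv[2]),float(sys.argv[3])),d[2]);p,R,s=tool();print(p,s['opening'],s['ft_force'])
u=p[:2]-d[:2];print('dock frame of tool',c*u[0]+s_*u[1],-s_*u[0]+c*u[1])
n=sys.argv[1]
for cam in('scene','top'):
    q=env.snapshot(cam);im=cv2.cvtColor(q['pixels'],cv2.COLOR_RGB2BGR)
    b=im[120:270,190:370] if cam=='scene' else im[70:220,200:380]
    cv2.imwrite('pics/%s_%s.png'%(n,cam),cv2.resize(b,None,fx=4,fy=4,interpolation=cv2.INTER_CUBIC))
    np.savez('%s_%s.npz'%(n,cam),**{k:np.array(v) for k,v in q.items()})
E
python3 chk.py a -.068 .0805
```

```text
tool y yaw -1.016 turn about tool z (both) -0.0 shift tool axes before turn cm [ 0.19  0.36 -0.04] after turn [ 0.19  0.36 -0.04] t 7.7333 q [-0.59  0.7   0.42  1.29  0.    1.99] tilt [-0.001  0.001 -1.   ]
[ 0.58597264 -0.39502276  0.0800885 ] 0.010483488743501591 [-0.72953332  0.30520632 -2.39876196]
dock frame of tool -0.06442577726437865 0.001877141249653904
```

View pics/a_scene.png

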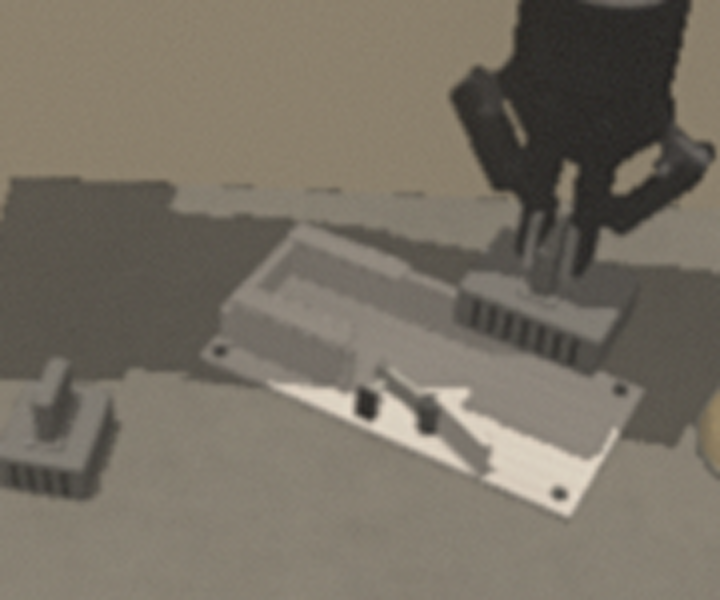

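View pics/a_top.png

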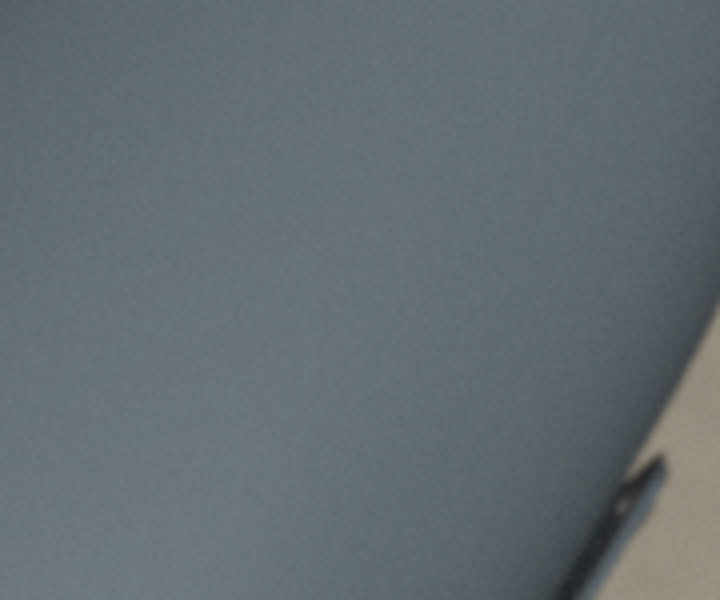

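```bash
cat > ov.py <<'E'
from h import *
import sys
n,mx,my,yaw,z=sys.argv[1],*map(float,sys.argv[2:6])
q=dict(np.load(n+'_scene.npz'));im=cv2.cvtColor(q['pixels'],cv2.COLOR_RGB2BGR)
b=cv2.resize(im[120:270,190:370],None,fx=4,fy=4,interpolation=cv2.INTER_CUBIC);b=cv2.convertScaleAbs(b,alpha=1.5)
c,s=np.cos(yaw),np.sin(yaw)
def Q(l):
    r,cc=proj(q,[mx+c*l[0]-s*l[1],my+s*l[0]+c*l[1],z+l[2]]);return (int(4*(cc-190)+1.5),int(4*(r-120)+1.5))
for hx,hy,zz in((.04,.03,0),(.04,.03,.028),(.006,.018,.06)):
    cv2.polylines(b,[np.array([Q((i*hx,j*hy,zz)) for i,j in((1,1),(1,-1),(-1,-1),(-1,1))])],True,(0,0,255),1)
cv2.imwrite('pics/%s_ov.png'%n,b)
E
python3 ov.py a .586 -.395 2.126 .0785
```

```text
(no output)
```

View pics/a_ov.png

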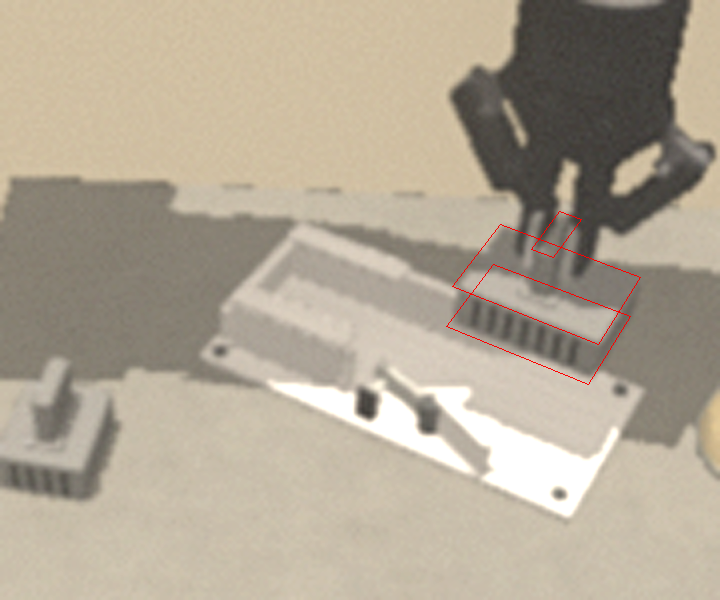

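Run:
```python
from h import *
q=dict(np.load('a_scene.npz'));im=cv2.cvtColor(q['pixels'],cv2.COLOR_RGB2BGR)
cv2.imwrite('pics/a_z.png',cv2.convertScaleAbs(cv2.resize(im[165:220,295:355],None,fx=10,fy=10,interpolation=cv2.INTER_CUBIC),alpha=1.8))
```

```text
(no output)
```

View pics/a_z.png

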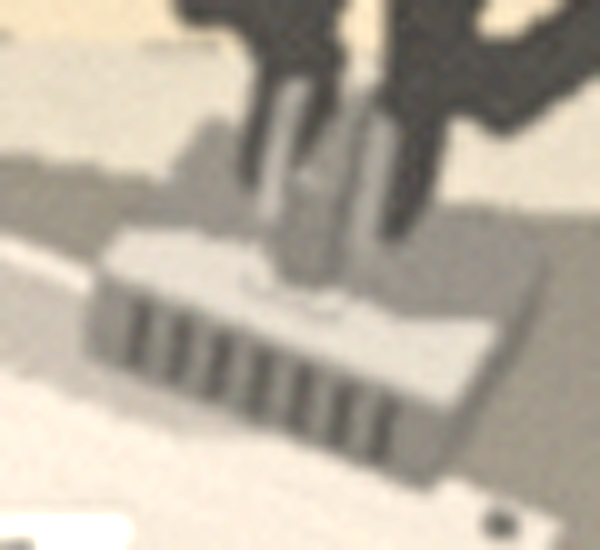

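```bash
cat > pose.py <<'E'
from h import *
from scipy.optimize import least_squares
def pose(q,L,P,x0,tilt=True,wz=1.):
    def f(v):
        R=Ro.from_euler('ZYX',[v[3],v[4]*tilt,v[5]*tilt])
        r=[]
        for l,pp in zip(L,P): r+=list(np.array(proj(q,R.apply(l)+v[:3]))-pp)
        return r+[(v[2]-x0[2])/.002*wz,v[4]/.1,v[5]/.1]
    s=least_squares(f,x0);return np.round(s.x,4),np.round(s.fun,1)
E
python3 - <<'E'
from pose import *
q=dict(np.load('a_scene.npz'))
L=[[.04,.03,.028],[-.04,.03,.028],[.04,.03,0],[-.04,.03,0],[.04,-.03,.028],[-.04,-.03,.028]]
P=[[(y+.5)/10-.5+165,(x+.5)/10-.5+295] for x,y in((95,283),(455,410),(88,350),(430,488),(215,122),(545,245))]
for t in(True,False): print(*pose(q,L,P,[.586,-.395,.0785,2.126,0,0],t))
E
```

```text
[ 0.5892 -0.3944  0.0773  2.1257  0.0164  0.0084] [-1.7 -0.5 -0.6  0.1  1.7 -1.   1.7  0.4 -0.9 -0.6 -0.7  1.6 -0.6  0.2
  0.1]
[ 0.5893 -0.3938  0.0773  2.1353  0.      0.    ] [-1.7 -0.4 -0.3  0.2  1.5 -1.1  1.8  0.4 -1.2 -0.7 -0.7  1.5 -0.6  0.
  0. ]
```

>>> step_arm:
  series:
    - [1, 0, 0.6, 0, 0]
    - [1, 0, 0.4, 0, 0]
    - [1, 0, 0, 1.5, 0]
    - [1, 0, 0, 2, 0]
    - [1, 0, 0, 1.5, 0]
    - [1, 0, 0, 1, 0]
    - [1, 0, 0, 0.6, 0]
    - [1, 0, 0, 0.2, 0]
    - [1, 0, 0, 0, 0]
    - [1, 0, 0, 0, 0]

```text
time: 8.67
tool_pos: [0.5923, -0.4046, 0.014]
tcp_rot: [3.021, 0.86, 0.001]
ft_force: [0.3, 0.5, -2.1]
opening: 0.0109
```

```bash
python3 chk.py b -.075 .0075
```

```text
tool y yaw -1.016 turn about tool z (both) -0.0 shift tool axes before turn cm [ 0.15 -0.09  0.65] after turn [ 0.15 -0.09  0.65] t 8.6667 q [-0.6   0.75  0.34  1.16  0.    1.99] tilt [ 0.001 -0.001 -1.   ]
[ 0.59233443 -0.40456573  0.01404265] 0.010939842335510186 [ 0.26143542  0.47103078 -2.0946934 ]
dock frame of tool -0.07588876180907389 0.0015022328654249253
```

View pics/b_scene.png

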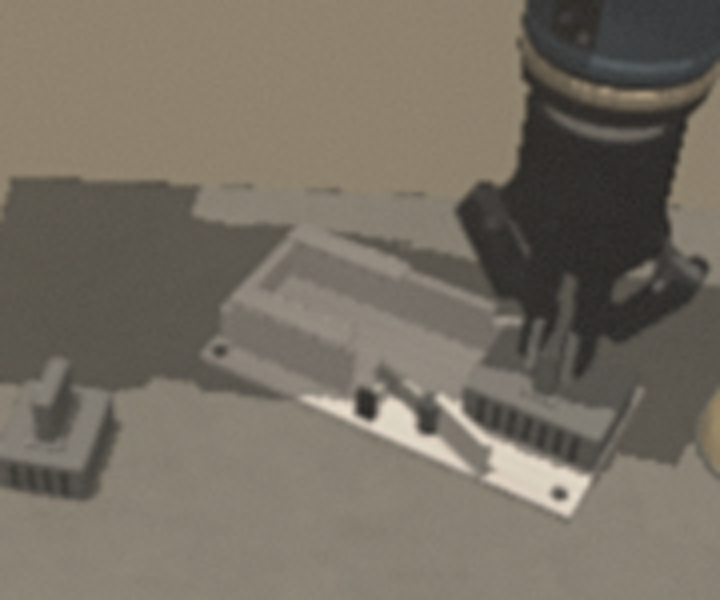

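>>> step_arm:
  series:
    - [1, 0, 0, 0.3, 0]
    - [1, 0, 0, 0.15, 0]
    - [1, 0, 0, 0.1, 0]
    - [1, 0, 0, 0, 0]
    - [1, 0, 0, 0, 0]

```text
time: 9.18
tool_pos: [0.5918, -0.4043, 0.0078]
tcp_rot: [3.021, 0.86, 0.0]
ft_force: [-2.4, 0.6, 1.1]
opening: 0.0108
```

>>> step_arm:
  series:
    - [1, 0, 0, 0.1, 0]
    - [1, 0, 0, 0, 0]
    - [1, 0, 0, 0, 0]

```text
time: 9.43
tool_pos: [0.5919, -0.4043, 0.0077]
tcp_rot: [3.021, 0.86, 0.001]
ft_force: [-6.6, 4.5, 12.5]
opening: 0.0109
```

>>> step_arm:
  series:
    - [1, 0, 0, -0.08, 0]
    - [1, 0, -0.5, 0, 0]
    - [1, 0, -0.5, 0, 0]
    - [1, 0, -0.5, 0, 0]
    - [1, 0, -0.5, 0, 0]
    - [1, 0, -0.5, 0, 0]
    - [1, 0, -0.5, 0, 0]
    - [1, 0, 0, 0, 0]

```text
time: 10.1
tool_pos: [0.5762, -0.3776, 0.0078]
tcp_rot: [-3.021, -0.861, -0.002]
ft_force: [2.9, 3.9, 5.9]
opening: 0.0109
```

```bash
python3 chk.py c .065 .0075
```

```text
tool y yaw -1.015 turn about tool z (both) 0.0 shift tool axes before turn cm [  0.1  -10.95   0.03] after turn [  0.1  -10.95   0.03] t 10.1 q [-0.58  0.69  0.22  1.1   0.    2.01] tilt [ 0.001  0.001 -1.   ]
[ 0.57620229 -0.37759757  0.00777275] 0.010856854343768402 [2.85939907 3.92856471 5.8964327 ]
dock frame of tool -0.04446793470396216 0.000993021008289862
```

View pics/c_scene.png

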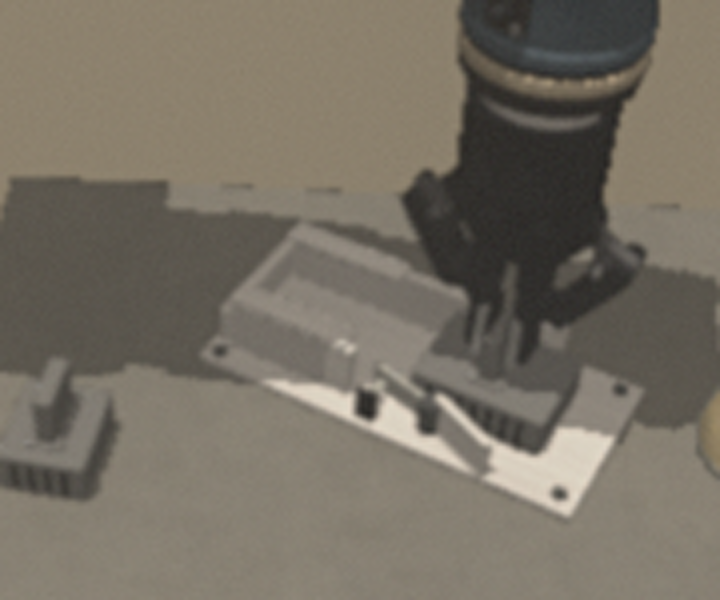

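>>> step_arm:
  series:
    - [1, 0, -0.5, 0, 0]
    - [1, 0, -0.5, 0, 0]
    - [1, 0, -0.5, 0, 0]
    - [1, 0, -0.5, 0, 0]
    - [1, 0, 0, 0, 0]

```text
time: 10.62
tool_pos: [0.5657, -0.361, 0.0077]
tcp_rot: [-3.021, -0.861, -0.001]
ft_force: [3.7, 3.4, 7.8]
opening: 0.0111
```

>>> step_arm:
  series:
    - [1, 0, -0.5, 0, 0]
    - [1, 0, -0.5, 0, 0]
    - [1, 0, -0.5, 0, 0]
    - [1, 0, -0.5, 0, 0]
    - [1, 0, 0, 0, 0]

```text
time: 11.03
tool_pos: [0.5551, -0.3442, 0.0077]
tcp_rot: [-3.021, -0.861, -0.001]
ft_force: [1.6, 2.9, 9.9]
opening: 0.0113
```

>>> step_arm:
  series:
    - [1, 0, -0.5, -0.05, 0]
    - [1, 0, -0.5, 0, 0]
    - [1, 0, -0.5, 0, 0]
    - [1, 0, -0.5, 0, 0]
    - [1, 0, -0.5, 0, 0]
    - [1, 0, 0, 0, 0]

```text
time: 11.53
tool_pos: [0.5413, -0.3225, 0.0078]
tcp_rot: [-3.02, -0.861, 0.001]
ft_force: [1.2, 4.8, 6.1]
opening: 0.0109
```

```bash
python3 chk.py d .063 .0075
```

```text
tool y yaw -1.016 turn about tool z (both) -0.0 shift tool axes before turn cm [ 0.16 -4.22  0.03] after turn [ 0.16 -4.22  0.03] t 11.5333 q [-0.54  0.57  0.01  1.01  0.    2.05] tilt [-0.001  0.001 -1.   ]
[ 0.54126884 -0.32249578  0.00776807] 0.010884556507643584 [1.24443362 4.78315851 6.11782627]
dock frame of tool 0.020771237124826442 0.00162827767753769
```

View pics/d_scene.png

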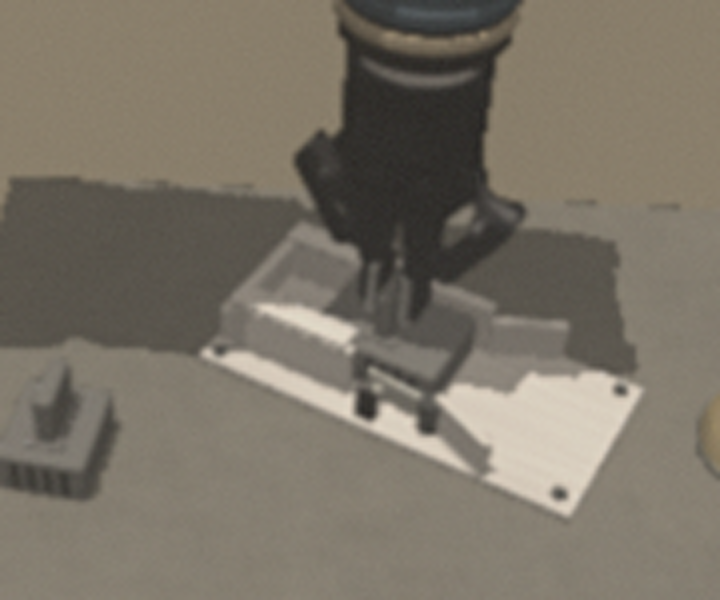

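>>> step_arm:
  series:
    - [1, 0, -0.5, 0, 0]
    - [1, 0, -0.5, 0, 0]
    - [1, 0, -0.5, 0, 0]
    - [1, 0, -0.5, 0, 0]
    - [1, 0, -0.5, 0, 0]
    - [1, 0, -0.5, 0, 0]
    - [1, 0, 0, 0, 0]

```text
time: 12.22
tool_pos: [0.5253, -0.2968, 0.0078]
tcp_rot: [-3.02, -0.861, 0.001]
ft_force: [1.1, 4.9, 3.2]
opening: 0.0107
```

>>> step_arm:
  series:
    - [1, 0, -0.4, 0, 0]
    - [1, 0, -0.3, 0, 0]
    - [1, 0, -0.3, 0, 0]
    - [1, 0, 0, 0, 0]

```text
time: 12.55
tool_pos: [0.52, -0.289, 0.0078]
tcp_rot: [-3.021, -0.86, 0.001]
ft_force: [-0.4, 4.0, 1.8]
opening: 0.0111
```

```bash
python3 chk.py e .065 .0075
```

```text
tool y yaw -1.016 turn about tool z (both) -0.0 shift tool axes before turn cm [ 0.2  -0.45  0.03] after turn [ 0.2  -0.45  0.03] t 12.55 q [-0.51  0.5  -0.1   0.96 -0.    2.08] tilt [-0.001  0.    -1.   ]
[ 0.52003893 -0.28895861  0.00775252] 0.011103671978015636 [-0.39863542  3.98231955  1.76103782]
dock frame of tool 0.060461553881838215 0.00198773701417233
```

View pics/e_scene.png

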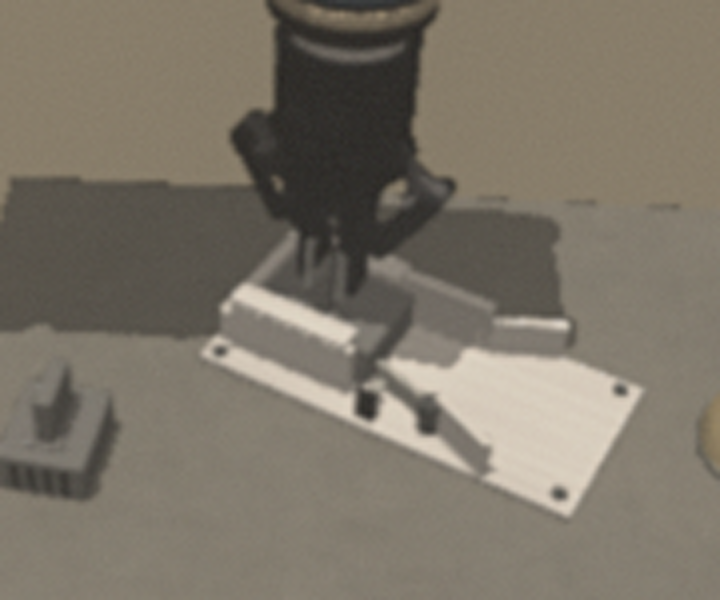

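Catch appears near or at the click. Push on in small steps till the stop is felt.

>>> step_arm:
  series:
    - [1, 0, -0.15, 0, 0]
    - [1, 0, -0.15, 0, 0]
    - [1, 0, 0, 0, 0]

```text
time: 12.9
tool_pos: [0.5189, -0.2868, 0.0078]
tcp_rot: [-3.021, -0.86, 0.001]
ft_force: [-1.0, 0.4, -0.0]
opening: 0.0108
```

>>> step_arm:
  series:
    - [1, 0, -0.1, 0, 0]
    - [1, 0, -0.1, 0, 0]
    - [1, 0, 0, 0, 0]

```text
time: 13.15
tool_pos: [0.5179, -0.2851, 0.0078]
tcp_rot: [-3.021, -0.86, 0.0]
ft_force: [0.2, -0.8, -1.8]
opening: 0.0109
```

>>> step_arm:
  series:
    - [1, 0, -0.1, 0, 0]
    - [1, 0, -0.1, 0, 0]
    - [1, 0, 0, 0, 0]

```text
time: 13.4
tool_pos: [0.5175, -0.2842, 0.0081]
tcp_rot: [3.02, 0.86, 0.001]
ft_force: [2.7, -5.4, -4.9]
opening: 0.0105
```

```bash
python3 chk.py f .065 .0075
```

```text
tool y yaw -1.016 turn about tool z (both) -0.001 shift tool axes before turn cm [0.16 0.09 0.06] after turn [0.16 0.09 0.06] t 13.4 q [-0.5   0.49 -0.12  0.96 -0.    2.09] tilt [ 0.001 -0.001 -1.   ]
[ 0.51746449 -0.28416177  0.00810919] 0.010547679608794491 [ 2.70286371 -5.40118351 -4.87241514]
dock frame of tool 0.0658948756857203 0.001646502251601397
```

View pics/f_scene.png

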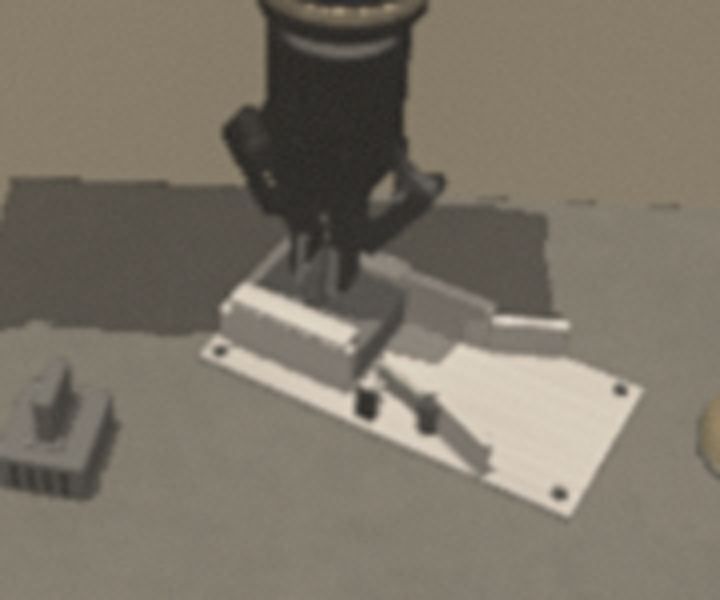

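>>> step_arm:
  series:
    - [1, 0, 0.1, 0.05, 0]
    - [0.68, 0, 0, 0, 0]
    - [0.68, 0, 0, 0, 0]
    - [0.68, 0, 0, 0, 0]
    - [0.68, 0, 0, 0, 0]

```text
time: 13.92
tool_pos: [0.5176, -0.2843, 0.0074]
tcp_rot: [-3.021, -0.86, 0.0]
ft_force: [-0.2, -0.5, -0.4]
opening: 0.027
```

>>> step_arm:
  series:
    - [0.68, 0, 0, -0.5, 0]
    - [0.68, 0, 0, -1, 0]
    - [0.68, 0, 0, -2, 0]
    - [0.68, 0, 0, -3, 0]
    - [0.68, 0, 0, -4, 0]
    - [0.68, 0, 0, -4, 0]
    - [0.68, -2, 0, -2, 0]
    - [0.68, -4, 0, 0, 0]
    - [0.68, -4, 0, 0, 0]
    - [0.68, -4, 0, 0, 0]
    - [0.68, -4, 0, 0, 0]
    - [0.68, -2, 0, 0, 0]
    - [0.68, 0, 0, 0, 0]

```text
time: 15.0
tool_pos: [0.3444, -0.3917, 0.1737]
tcp_rot: [3.022, 0.854, -0.0]
ft_force: [-0.8, -0.3, -1.0]
opening: 0.0275
```

```bash
python3 chk.py g .065 .0075
python3 - <<'E'
from h import *
for n in('scene','top'):
    q=env.snapshot(n);save(q,n+'9.png')
    for t in('long_magazine','short_magazine'): print(n,t,[(np.round(d['location']),np.round(at(q,d['location'],.006 if t[0]=='l' else 0),3)) for d in env.place_of(q,t)])
E
```

```text
tool y yaw -1.02 turn about tool z (both) -0.004 shift tool axes before turn cm [20.54 -0.03 16.61] after turn [20.54  0.06 16.61] t 15.0 q [-0.85  0.26 -0.03  1.28 -0.    1.74] tilt [ 0.    -0.001 -1.   ]
[ 0.3444457  -0.39166666  0.17373858] 0.027469954492633567 [-0.8080584  -0.26315946 -1.0233853 ]
dock frame of tool 0.06575737656127953 0.20534427392132903
scene long_magazine [(array([202., 272.]), array([ 0.524, -0.286,  0.006]))]
scene short_magazine [(array([234., 203.]), array([ 0.341, -0.305,  0.   ]))]
top long_magazine [(array([172., 258.]), array([ 0.517, -0.287,  0.006]))]
top short_magazine [(array([258., 268.]), array([ 0.351, -0.307,  0.   ]))]
```

View pics/g_scene.png

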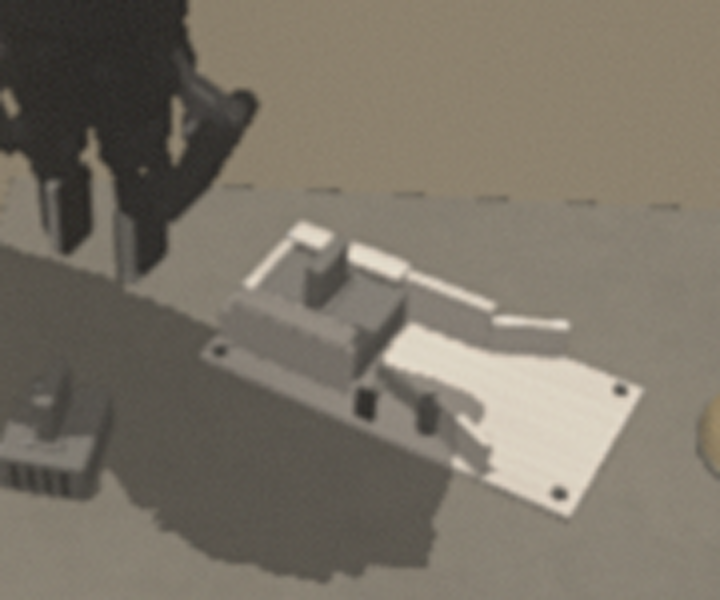

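View pics/g_top.png

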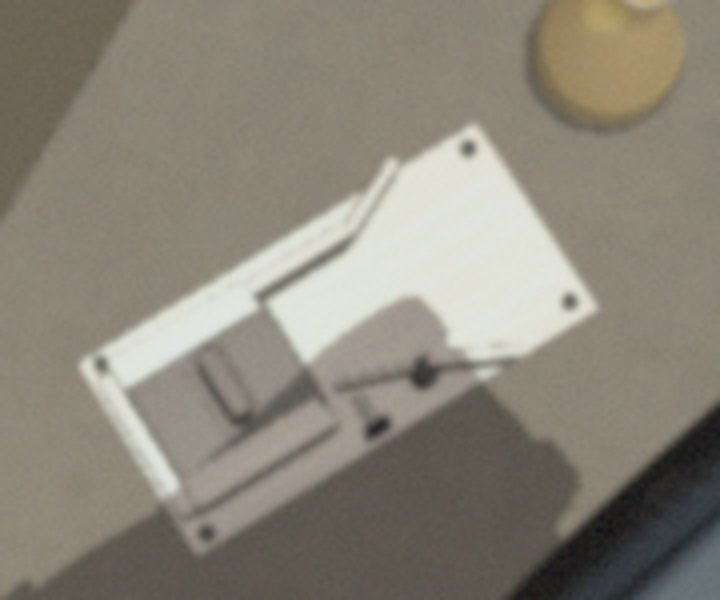

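```bash
python3 -c "
from bench import env
print(env.sign_off())"
```

```text
the job is handed in; nothing more can be done
None
```

The long magazine is in the loading dock against the end stop, with the catch closed behind it. The job was handed in at about 15 s, and `sign_off` gave no verdict.

I gripped it by the bar, set it on the open front end and slid it in. The sideways catch force fell to about zero near x 63 mm, and the stop pushed back with about 6 N near x 66 mm. I then opened the fingers partway, lifted and moved clear.

**Last checks**
- **Magazine:** it stands flat and in line in both pictures. Its centre is at about x 65 mm by the tool reading at release; the networks' positions, read by eye against the dock, are within several millimetres of that.
- **Catch:** in the top picture its tip is back within about 1.5 pixels of where it was when closed at the start.
- **Short magazine:** both cameras put it within about 6 mm of its first reading, which is within the measurement noise.
- **Robot:** it was clear of everything, with about 1 N on the force sensor.

**One disagreement:** the real fingertips sit about 35 mm higher than the reported TCP. My first close therefore shut above the bar. I touched the top of the bar to measure the offset, then allowed for it from there on.

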